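Feel for the concealed catch of the water analyser and open its sample compartment

TASK

The sample compartment of the white water analyser is shut: a concealed catch holds its flat black cover down against a spring. The catch is a flush, finger-sized pad somewhere along the plain strip just in front of the cover. Rest the fingertips lightly on the strip and feel along it, without bearing down hard, until you find the pad; then press it in until the cover springs wide open, let go and come away, leaving the cuvette, reagent jar, tube rack and pipette standing or lying where they are.

Things in the scene. Friction and masses are not known exactly. Their poses are not given: they have to be found in the camera images.
- analyser: White case with a flat black deck, fixed to the bench: 260 mm deep (its x), 360 wide (y), 105 high. Origin: centre of its underside, z up, front (operator's side) to its -x. On the deck, centred 30 mm to +y of the middle, lies the black compartment cover, 104 mm in x, 130 in y, flush, right behind the catch strip; a grey display with keys is on the -y side
- strip (a point): Centre of the top surface of the catch strip, axes as the analyser's, at (-73, 30, 104) mm in its frame. The strip is a flat, rigid, plain charcoal panel, 44 mm in x by 132 in y, 1 mm below the deck, just to -x of the cover. The catch pad in it is centred on the strip's length (x = 0 here), its centre anywhere from y = -38 to +38 mm; the place differs from unit to unit and must be found
- release (a joint): Travel of the catch pad, straight down: 0 at rest, 0.005 m fully in; springs back. Charcoal pad, a shade lighter than the strip, 33 mm in x by 43 in y, in an opening 34 by 44 mm that closed fingertips fit into; its face rests 2 mm below the strip's surface. It starts to give at about 3 N and is fully in at about 7 N; the cover is let go at about half travel
- cover (a joint): Angle of the compartment cover about its rear (+x) edge: 0 shut and flush, 1.75 rad fully open, leaning back past upright. Once let go it swings up by its own spring within about a second and stays open; its front edge starts 23 mm to +x of the strip's centre line and moves up and away to +x
- cuvette_mid (a point): Half-way up a loose capped glass cuvette, 27 mm across and 60 mm tall, standing on the rear +y corner of the analyser's deck; leave it alone
- reagent_mid (a point): Half-way up a loose dark brown reagent jar, about 52 mm across and 85 mm tall, on the bench; leave it alone
- rack_mid (a point): Centre of a loose white and black tube rack with blue-capped tubes, 220 mm along its x, 90 mm along its y, about 100 mm tall, on the bench; leave it alone
- pipette_mid (a point): Middle of a loose white and dark grey hand pipette lying on the bench, about 256 mm along its x, 24 mm thick; leave it alone

How it is judged (in metres and radians):
On the way, in this order (a step that is already met when the one before it is completed fails the run):
1. the fingertips rest lightly on the catch strip, the catch not yet pressed (contact force between the fingers and strip_bar above 0.3 N and value of joint release below 0.0015 m), for 0.1 s.
2. the catch is pressed with the fingers (value of joint release above 0.002 m and contact force between the fingers and strip_bar above 0.5 N), for 0.05 s.
3. the cover springs open (value of joint cover above 0.6 rad), for 0.05 s.
At the end, for the whole second after the job is handed in: The cover stands open (more than 1.4 rad), the catch pad is back out (less than 1 mm in), and the cuvette (within 15 mm), jar, rack and pipette (within 20 mm) are where they were (value of joint cover above 1.4 rad and value of joint release below 0.001 m and distance of cuvette_mid from where it was at the start of the episode below 0.015 m and distance of each of reagent_mid, rack_mid, pipette_mid from where it was at the start of the episode below 0.02 m); the robot touches nothing.
It fails at once if the analyser or its strip is pushed harder than 40 N (contact force between the fingers and analyser above 40 N or contact force between the fingers and strip_bar above 40 N).
It fails at once if the cuvette is moved, lifted or tipped (distance of cuvette_mid from where it was at the start of the episode above 0.015 m or angle between cuvette_mid's own z axis and vertical above 0.3 rad).
It fails at once if the jar, rack or pipette is moved, lifted or tipped (distance of any of reagent_mid, rack_mid, pipette_mid from where it was at the start of the episode above 0.02 m).
It also fails if it takes over 48 s, if anything falls off the work surface, if the arm or the gripper's body presses on something with over 40 N, if the wrist force passes 120 N, or if a joint passes its speed limit or range.

ROBOT

A 6-joint arm with a two-finger parallel gripper is mounted at the origin on the work surface. World frame = base frame: x ahead of the robot, y to its left, z up, the work surface at z = 0. Lengths are in m, angles in degrees, forces in N, time in s.
With the tool pointing down it reaches from about 0.4 to 0.825 m from the base axis. Payload 7 kg.
Tool frame: the origin (TCP) lies midway between the tips of the shut fingers; the grasp point (between the pads) lies 19 mm behind it; z points along the fingers, y is the direction in which the jaws open and shut (so a half turn about z gives the same grasp; the last joint's range is limited). The gripper opens to 88 mm and grips with 3 to 60 N. Pads are 19 mm wide; open, the fingers measure 130 mm over their backs; the gripper's body (78 mm by 193 mm) begins 47 mm behind the grasp point.
Start: joints at [88.012, 20.546, 0.682, 0, -70.136, -16.507], TCP at [0.214, 0.64, 0.227] pointing down, gripper open.
Joint ranges: [-176.03, 176.03], [-82.01, 121.73], [-58.28, 71.71], [-173.87, 95.51], [-174.79, -0.11], [-173.66, 173.66]. Speed limits (degrees/s): [136.94, 136.94, 172.46, 180, 180, 180].

INTERFACE

Orientations are given as [roll, pitch, yaw] about the fixed x, y, z axes, in that order (R = Rz(yaw) Ry(pitch) Rx(roll)).
In Python, from plant import get_state, capture, close_job gives the robot as it stands.
- The arm moves only by the tool apply_moves, never from a script. Its argument "commands" is a list of rows, each an object with "grip": the opening, from 0 (shut) to 1 (fully open); "dp": the shift along the tool's x, y, z in mm, a list of three; "yaw": the turn about the tool's z in rad. A call has 1 to 12 rows; each row is the pose to reach, as a shift and turn from the pose commanded when the call began, along the tool's axes at that moment; what a row does not reach only later rows make up. A row lasts 1/8 s, in which the tool goes at most 62.5 mm and 10.7 degrees, less where a joint would pass 70% of its speed; a pose out of reach is approached as far as the arm can. A call with a gripper value outside its range is refused whole. The fingers move at their own pace and stop on an object; "newtons" is the grip in N (left out, the last holds). Time passes only in rows, so rows that repeat a pose let the fingers close. It gives the time, the measured TCP pose, the force and the opening at its end, in the units of the state.
- get_state(): the state, without advancing time (a new reading comes with each control period).
- capture(name): name is "scene" or "side" or "wrist"; returns a dict with "color" (480x640x3 uint8, red, green, blue), "camera_matrix" (3x3 intrinsics, pixels), "xyz" and "rotation" of the camera in the world; the wrist camera has in their place "T_tool_cam" (4x4, takes a point from camera to tool coordinates, whose origin is the TCP and whose axes are the flange's). Camera axes: x right, y up, looking along -z (the intrinsics and any distortion apply to the point x, -y, -z); pixel columns grow to the right and rows downward; lengths in m; the calibration is good to about 2 mm. A picture is of the moment at which its call begins: read the wrist's pose just before it. There is no depth.
- close_job(): hands the job in, once; it reports no verdict.
The state is a dict: "time_s": time; "joints": joint angles; "qd": joint speeds; "joint_torque": joint torques, N m; "tcp_pos": TCP position; "eef_rot": TCP orientation; "contact_force": force on the tool from outside, world axes, zero at the start; "moment": the same for the moment, N m; "gripper_width": finger opening in m.
Only numpy, scipy, OpenCV 4.12 (cv2) and the standard library are available. Lean on these libraries where they do the work, as an engineer would, in place of code of your own. Each camera call takes 0.05 s, during which the arm holds its last target.

## Working session

There is one attempt and no reset: what is moved stays moved. The work goes in short steps, Python scripts to look and compute and a tool call to move; the robot and the scene stay as the last step left them, time stands still between calls to the robot, and variables do not carry over. Pictures are saved under pics/ and viewed, and the job is handed in when it is done.

Besides the shell and the picture viewer there is one more tool, called as a command line: name --argument value ..., lists and objects as JSON in quotes. apply_moves: Moves the arm, as the interface text tells. Its arguments: {"type":"object","properties":{"commands":{"type":"array","items":{"type":"object","properties":{"grip":{"type":"number"},"dp":{"type":"array","items":{"type":"number"}},"yaw":{"type":"number"}}}},"newtons":{"type":"number"}},"required":["commands"]}

```bash
mkdir -p pics; ls; python3 - <<'E'
from plant import get_state,capture
import cv2
s=get_state();print(s)
for n in ["scene","side","wrist"]:
    c=capture(n);cv2.imwrite(f"pics/{n}0.png",c["color"][:,:,::-1])
    print(n,{k:v for k,v in c.items() if k!="color"})
E
```

```text
pics
{'time_s': 0.0, 'joints': array([ 8.80105456e+01,  2.05912536e+01,  6.32902037e-01, -2.06462954e-02,
       -7.01358534e+01, -1.65067042e+01]), 'qd': array([ 0.02443129,  0.01781126,  0.06761628, -0.16827624,  0.02071136,
        0.0362114 ]), 'joint_torque': array([-9.36232118e-05, -5.82706690e+01,  2.93049252e+01,  6.99691057e+00,
        7.10588458e-03, -1.45639988e-04]), 'tcp_pos': array([0.21400665, 0.63964966, 0.22561646]), 'eef_rot': array([ 1.79904163e+02, -8.16004985e-03, -1.85031832e+01]), 'contact_force': array([ 0.50858621,  0.53575809, -0.53884216]), 'moment': array([-0.03560534, -0.04490895, -0.04244194]), 'gripper_width': 0.08778552667296347}
scene {'camera_matrix': array([[561.93566224,   0.        , 320.00696691],
       [  0.        , 561.93566224, 239.68072108],
       [  0.        ,   0.        ,   1.        ]]), 'xyz': array([ 1.35831147, -0.57003237,  0.75518042]), 'rotation': array([56.35441602, -0.28543006, 56.5423246 ])}
side {'camera_matrix': array([[519.71972851,   0.        , 323.75027139],
       [  0.        , 519.71972851, 239.99297477],
       [  0.        ,   0.        ,   1.        ]]), 'xyz': array([ 0.33954141, -1.0549458 ,  0.91043615]), 'rotation': array([52.38352072,  0.11342137, -9.83581095])}
wrist {'camera_matrix': array([[357.15486238,   0.        , 327.08695987],
       [  0.        , 357.15486238, 240.98348003],
       [  0.        ,   0.        ,   1.        ]]), 'T_tool_cam': array([[ 5.22631742e-04,  9.63169910e-01,  2.68893012e-01,
         7.19099407e-02],
       [ 9.99999426e-01, -7.54995174e-04,  7.60738221e-04,
         2.38597605e-04],
       [ 9.35733091e-04,  2.68892460e-01, -9.63169751e-01,
        -1.59312799e-01],
       [ 0.00000000e+00,  0.00000000e+00,  0.00000000e+00,
         1.00000000e+00]])}
```

View pics/scene0.png

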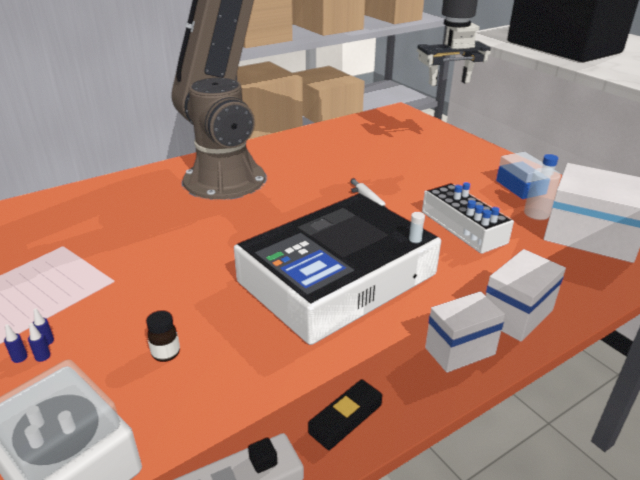

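View pics/side0.png

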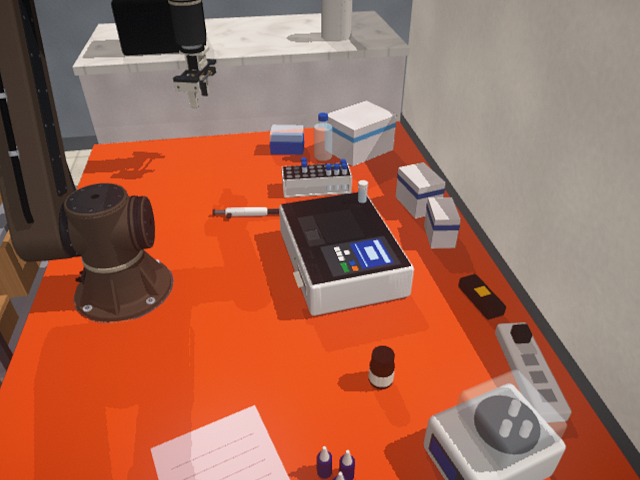

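View pics/wrist0.png

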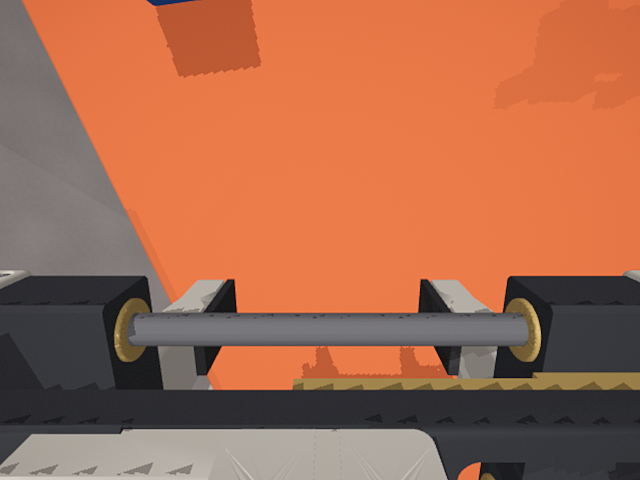

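The analyser's front faces the robot: the display is on the near side in the side view (about 360,255), and the cuvette is at the far right (363,190). The pipette lies just to the left of the case. I'll zoom in to get the deck outline.

```bash
cat > h.py <<'E'
import numpy as np,cv2
from scipy.spatial.transform import Rotation as R
def Rm(e): return R.from_euler('xyz',e,degrees=True).as_matrix()
def cam(c,s=None):
    K=c["camera_matrix"]
    if "xyz" in c: return K,Rm(c["rotation"]),np.array(c["xyz"])
    T=c["T_tool_cam"];Rt=Rm(s["eef_rot"]);return K,Rt@T[:3,:3],Rt@T[:3,3]+s["tcp_pos"]
def ray(px,C,z):
    K,Rc,t=C;u,v=px
    d=Rc@np.array([(u-K[0,2])/K[0,0],-(v-K[1,2])/K[1,1],-1]);return t+d*(z-t[2])/d[2]
def proj(p,C):
    K,Rc,t=C;q=Rc.T@(np.asarray(p)-t);return np.array([K[0,2]+K[0,0]*q[0]/-q[2],K[1,2]-K[1,1]*q[1]/-q[2]])
E
python3 - <<'E'
import cv2
for n,(x0,y0,x1,y1) in {"side":(260,170,430,320),"scene":(225,180,450,350)}.items():
    im=cv2.imread(f"pics/{n}0.png")[y0:y1,x0:x1]
    f=780/(x1-x0); f=min(f,590/(y1-y0))
    im=cv2.convertScaleAbs(im,alpha=1.5,beta=10)
    cv2.imwrite(f"pics/{n}0z.png",cv2.resize(im,None,fx=f,fy=f,interpolation=cv2.INTER_CUBIC));print(n,f)
E
```

```text
side 3.933333333333333
scene 3.466666666666667
```

View pics/side0z.png

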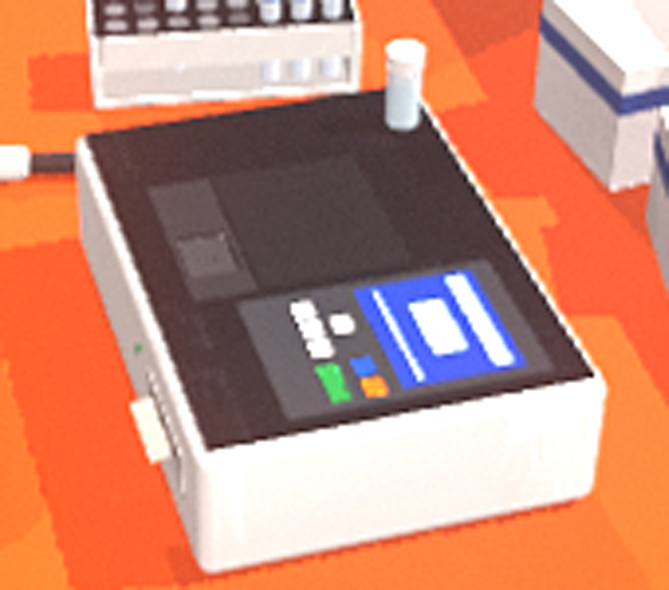

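View pics/scene0z.png

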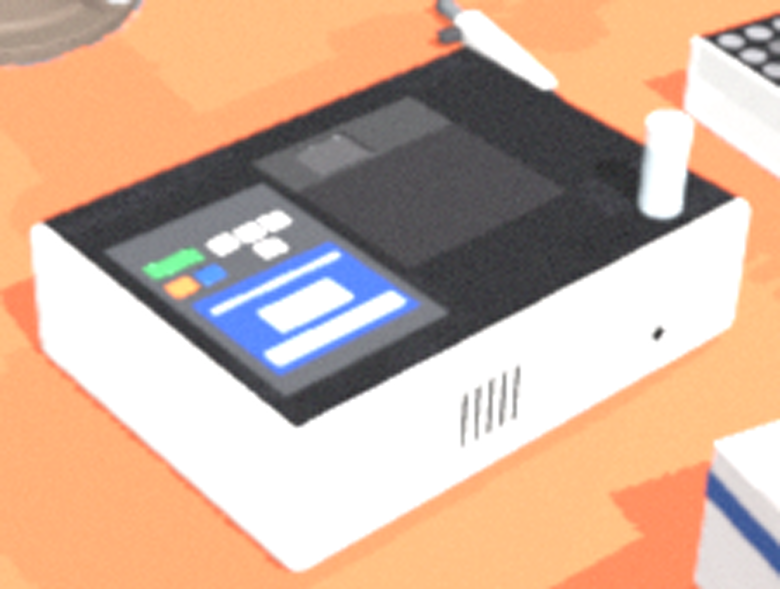

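The pad can be seen as a slightly lighter square in the strip, at about (208,254) in the side zoom and (335,155) in the scene zoom. Next I turn the corner pixels into positions.

```bash
python3 - <<'E'
from plant import capture
from h import *
S={"side":dict(f=3.93333,o=(260,170),deck=[(203,450),(590,378),(88,138),(415,92)],strip=[(150,188),(207,178),(250,289),(196,301)],pad=[(180,236),(222,230),(238,271),(192,279)],disp=[(240,308),(283,418)],base=[(212,572)]),
"scene":dict(f=3.466667,o=(225,180),deck=[(47,225),(297,426),(470,48),(735,202)],strip=[(410,97),(452,122),(303,190),(253,162)],pad=[(338,136),(370,152),(332,172),(300,153)],disp=[],base=[(295,570)])}
for n,d in S.items():
    c=capture(n);C=cam(c)
    for k in("deck","strip","pad","base"):
        z={"deck":.105,"strip":.104,"pad":.102,"base":0}[k]
        P=np.array([ray((p[0]/d['f']+d['o'][0],p[1]/d['f']+d['o'][1]),C,z)[:2] for p in d[k]])
        print(n,k,(P*1000).round(0).tolist(),"mean",(P.mean(0)*1000).round(1))
        if k!="base" : print("  edges",[ (round(float(np.linalg.norm(P[i]-P[i-1])*1000)),round(float(np.degrees(np.arctan2(*(P[i]-P[i-1])[::-1]))),1)) for i in range(4)])
E
```

```text
side deck [[461.0, -184.0], [701.0, -161.0], [430.0, 152.0], [672.0, 171.0]] mean [566.2  -5.5]
  edges [(413, -120.8), (242, 5.5), (414, 130.9), (243, 4.4)]
side strip [[466.0, 85.0], [506.0, 90.0], [514.0, -38.0], [478.0, -44.0]] mean [490.8  23.4]
  edges [(129, 95.5), (41, 7.1), (128, -86.4), (36, -170.1)]
side pad [[478.0, 29.0], [507.0, 31.0], [510.0, -15.0], [479.0, -18.0]] mean [493.5   6.8]
  edges [(48, 91.1), (29, 3.6), (46, -86.2), (31, -174.0)]
side base [[465.0, -180.0]] mean [ 465.2 -180.4]
scene deck [[470.0, -180.0], [706.0, -155.0], [433.0, 161.0], [675.0, 180.0]] mean [570.9   1.6]
  edges [(414, -119.6), (237, 6.0), (417, 130.8), (242, 4.6)]
scene strip [[464.0, 89.0], [504.0, 93.0], [519.0, -31.0], [476.0, -40.0]] mean [490.8  27.7]
  edges [(129, 95.3), (41, 6.0), (125, -83.1), (45, -168.6)]
scene pad [[476.0, 24.0], [503.0, 30.0], [510.0, -3.0], [480.0, -8.0]] mean [492.1  10.6]
  edges [(32, 97.2), (28, 13.0), (34, -79.0), (30, -171.1)]
scene base [[702.0, -155.0]] mean [ 702.3 -154.5]
```

The deck measures about 240 x 350, which fits. Yaw is about 5°, the strip centre is near (0.491, 0.025), and the pad is near (0.493, 0.008), about 17 mm to -y of the strip centre. I'll hover just in front of the strip with the fingers shut and check with the wrist camera.

apply_moves --commands '[{"grip": 0, "dp": [8, 10, 0], "yaw": -0.01}, {"grip": 0, "dp": [24, 31, 0], "yaw": -0.02}, {"grip": 0, "dp": [47, 61, 0], "yaw": -0.05}, {"grip": 0, "dp": [75, 97, 0], "yaw": -0.08}, {"grip": 0, "dp": [102, 133, 0], "yaw": -0.11}, {"grip": 0, "dp": [130, 169, 0], "yaw": -0.14}, {"grip": 0, "dp": [157, 205, 0], "yaw": -0.16}, {"grip": 0, "dp": [185, 240, 0], "yaw": -0.19}, {"grip": 0, "dp": [213, 276, 0], "yaw": -0.22}, {"grip": 0, "dp": [240, 312, 0], "yaw": -0.25}, {"grip": 0, "dp": [268, 348, 0], "yaw": -0.28}, {"grip": 0, "dp": [295, 384, 0], "yaw": -0.31}]' --newtons 20

```text
time_s: 1.75
tcp_pos: [0.372, 0.1802, 0.2268]
eef_rot: [-180.0, -0.0, -0.6]
contact_force: [0.9, 0.2, 0.2]
gripper_width: 0.0005
```

apply_moves --commands '[{"grip": 0, "dp": [15, 43, 0], "yaw": -0.03}, {"grip": 0, "dp": [28, 80, 0], "yaw": -0.05}, {"grip": 0, "dp": [39, 110, 0], "yaw": -0.07}, {"grip": 0, "dp": [48, 134, 0], "yaw": -0.09}, {"grip": 0, "dp": [53, 148, 0], "yaw": -0.1}, {"grip": 0, "dp": [54, 151, 0], "yaw": -0.1}, {"grip": 0, "dp": [54, 151, 0], "yaw": -0.1}]'

```text
time_s: 2.62
tcp_pos: [0.4238, 0.0304, 0.2266]
eef_rot: [-180.0, -0.0, 5.0]
contact_force: [0.1, -0.2, -0.0]
gripper_width: 0.0009
```

```bash
python3 - <<'E'
from plant import get_state,capture
import cv2
from h import *
s=get_state();c=capture("wrist");print(s["tcp_pos"],s["eef_rot"],s["contact_force"],s["gripper_width"],s["joints"],s["time_s"])
im=c["color"][:,:,::-1];cv2.imwrite("pics/w1.png",im);cv2.imwrite("pics/w1b.png",cv2.convertScaleAbs(im,alpha=2.2,beta=0))
C=cam(c,s)
for p in [(.491,.0255,.104),(.493,.008,.102)]:print(proj(p,C))
import json;json.dump([a.tolist() for a in C],open("C1.json","w"))
E
```

```text
[0.42381785 0.03044397 0.22660198] [-1.79988906e+02 -1.31767119e-02  4.95374802e+00] [ 0.08499611 -0.16552287 -0.01011782] 0.0008877853809032497 [ 3.09373549e+01 -3.98961300e+00 -2.87660791e+01 -4.62565692e-03
 -6.52068290e+01  6.40183335e+01] 2.625
[341.43722405 148.732783  ]
[364.2336947  148.04912727]
```

View pics/w1b.png

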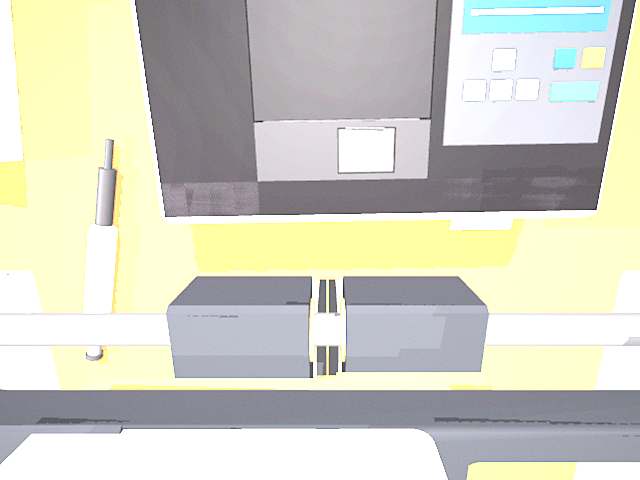

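The wrist view shows the strip (columns 256–430, rows 120–181) and the lighter pad in it (338–395, 127–174). I'll measure both.

```bash
python3 - <<'E'
from h import *
import json
C=[np.array(a) for a in json.load(open("C1.json"))]
im=cv2.imread("pics/w1.png");g=cv2.cvtColor(im,cv2.COLOR_BGR2GRAY)
print("row150",g[150,245:440:3].tolist());print("col365",g[110:190:2,365].tolist());print("col300",g[110:190:2,300].tolist())
def quad(lo,hi,z,near,name):
    m=((g>=lo)&(g<=hi)).astype(np.uint8);m[200:]=0;m=cv2.morphologyEx(m,cv2.MORPH_OPEN,np.ones((3,3)))
    n,l,st,ce=cv2.connectedComponentsWithStats(m,connectivity=4);i=l[near[1],near[0]];print(name,i,st[i])
    cs,_=cv2.findContours((l==i).astype(np.uint8),cv2.RETR_EXTERNAL,cv2.CHAIN_APPROX_NONE)
    P=np.array([ray(p[0],C,z)[:2] for p in max(cs,key=len)])*1000
    r=cv2.minAreaRect(P.astype(np.float32));print(name,"centre,size,ang",r)
p=int(g[150,365]);s=int(g[150,300])
t=(p+s)//2
quad(t,255,.102,(365,150),"pad")
# strip incl pad
quad(max(s-10,0),255,.104,(300,150),"strip")
for n,q,z in [("strip",[(256,121),(429,119),(429,180),(258,181)],.104),("pad",[(338,127),(394,127),(395,174),(338,174)],.103)]:
    P=np.array([ray(p,C,z)[:2] for p in q])*1000;print(n,P.round(1).tolist(),P.mean(0))
E
```

```text
row150 [56, 58, 56, 50, 99, 100, 100, 97, 100, 100, 99, 100, 100, 102, 103, 100, 100, 100, 101, 100, 101, 101, 101, 102, 102, 101, 102, 102, 101, 103, 102, 82, 121, 125, 124, 125, 124, 125, 124, 123, 123, 124, 123, 123, 122, 122, 122, 122, 121, 126, 81, 99, 98, 98, 98, 98, 98, 97, 98, 96, 98, 84, 55, 56, 57]
col365 [81, 81, 80, 81, 72, 99, 104, 103, 100, 110, 115, 126, 125, 125, 124, 125, 122, 123, 122, 122, 123, 124, 123, 124, 121, 121, 121, 120, 121, 121, 126, 60, 102, 98, 101, 51, 55, 54, 55, 53]
col300 [82, 82, 82, 79, 80, 104, 98, 102, 103, 102, 103, 101, 101, 101, 101, 100, 101, 103, 102, 100, 100, 101, 101, 100, 100, 100, 100, 102, 99, 99, 98, 100, 98, 98, 100, 83, 54, 55, 54, 54]
pad 18 [ 339  129   55   43 2255]
pad centre,size,ang ((491.3506774902344, 6.565607070922852), (31.22018051147461, 41.43074035644531), 5.619478225708008)
strip 4 [ 255  118  175   63 9902]
strip centre,size,ang ((490.4053039550781, 25.2464599609375), (44.421142578125, 131.560546875), 5.923760414123535)
strip [[505.5, 91.3], [518.1, -37.6], [473.4, -45.0], [461.0, 88.2]] [489.48812429  24.19793073]
pad [[506.6, 29.6], [510.2, -12.5], [475.6, -18.1], [471.7, 26.3]] [491.03468905   6.31318263]
```

Sizes agree well: the strip measures 44.4 x 131.6 mm with its centre at (0.4904, 0.0252), and the pad is at (0.4915, 0.0066) with a yaw of about 5.7°. First I'll touch the plain strip about 33 mm to +y of its centre, clear of the pad.

apply_moves --commands '[{"grip": 0, "dp": [20, -8, 10], "yaw": -0.01}, {"grip": 0, "dp": [45, -17, 30], "yaw": -0.01}, {"grip": 0, "dp": [61, -23, 55], "yaw": -0.01}, {"grip": 0, "dp": [61, -23, 80], "yaw": -0.01}, {"grip": 0, "dp": [61, -23, 98], "yaw": -0.01}, {"grip": 0, "dp": [61, -23, 108], "yaw": -0.01}, {"grip": 0, "dp": [61, -23, 114], "yaw": -0.01}, {"grip": 0, "dp": [61, -23, 116], "yaw": -0.01}, {"grip": 0, "dp": [61, -23, 117], "yaw": -0.01}, {"grip": 0, "dp": [61, -23, 117], "yaw": -0.01}]'

```text
time_s: 3.92
tcp_pos: [0.4831, 0.059, 0.11]
eef_rot: [-180.0, -0.0, 5.6]
contact_force: [-0.2, -1.0, -0.2]
gripper_width: 0.0007
```

```bash
python3 - <<'E'
from plant import get_state,capture
import cv2
from h import *
s=get_state();c=capture("wrist");print(s["tcp_pos"],s["eef_rot"],s["contact_force"],s["time_s"])
cv2.imwrite("pics/w2.png",cv2.convertScaleAbs(c["color"][:,:,::-1],alpha=1.8))
c=capture("side");cv2.imwrite("pics/s2.png",cv2.resize(c["color"][100:300,220:440,::-1],None,fx=3,fy=2.9))
E
```

```text
[0.48312679 0.05898697 0.10995244] [-1.79983519e+02 -4.05178882e-02  5.56577624e+00] [-0.21483267 -0.95197239 -0.19089194] 3.925
```

View pics/w2.png

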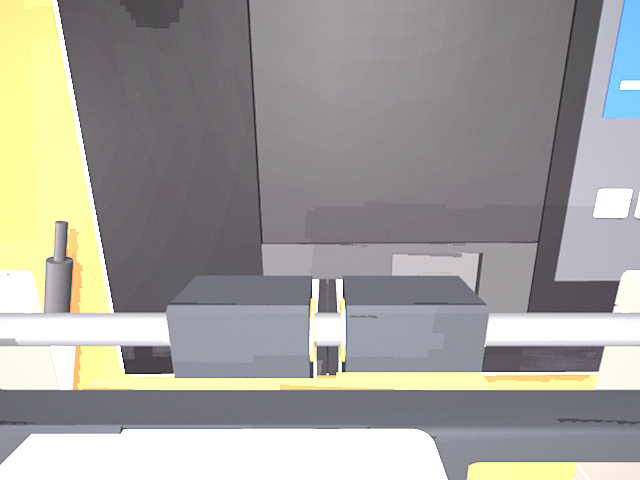

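View pics/s2.png

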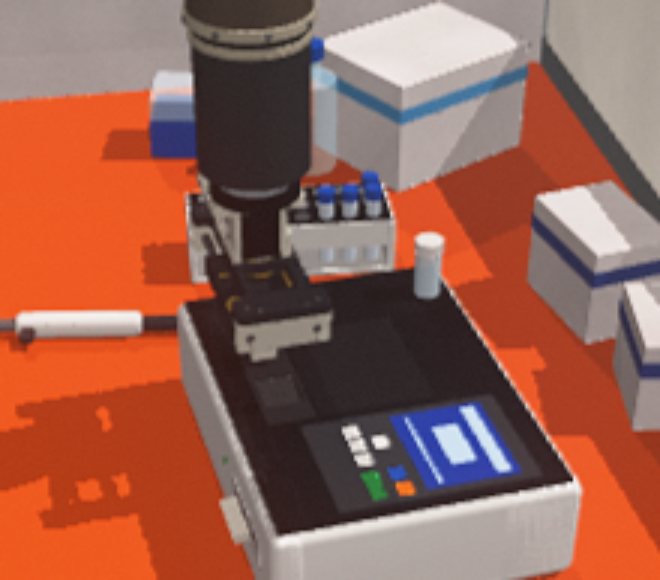

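The fingers hang over the +y end of the strip, about 6 mm up, with the pad clear to their -y side. I'll lower them gently.

apply_moves --commands '[{"grip": 0, "dp": [0, 0, 1]}, {"grip": 0, "dp": [0, 0, 2]}, {"grip": 0, "dp": [0, 0, 3]}, {"grip": 0, "dp": [0, 0, 3.5]}, {"grip": 0, "dp": [0, 0, 4]}, {"grip": 0, "dp": [0, 0, 4]}]'

```text
$.commands[0]: bad value
```

apply_moves --commands '[{"grip": 0, "dp": [0, 0, 1], "yaw": 0}, {"grip": 0, "dp": [0, 0, 2], "yaw": 0}, {"grip": 0, "dp": [0, 0, 3], "yaw": 0}, {"grip": 0, "dp": [0, 0, 3.5], "yaw": 0}, {"grip": 0, "dp": [0, 0, 4], "yaw": 0}, {"grip": 0, "dp": [0, 0, 4], "yaw": 0}]'

```text
time_s: 4.78
tcp_pos: [0.4829, 0.0589, 0.1055]
eef_rot: [180.0, 0.0, 5.6]
contact_force: [0.8, -0.4, -0.3]
gripper_width: 0.0001
```

apply_moves --commands '[{"grip": 0, "dp": [0, 0, 0.5], "yaw": 0}, {"grip": 0, "dp": [0, 0, 1], "yaw": 0}, {"grip": 0, "dp": [0, 0, 1], "yaw": 0}]'

```text
time_s: 5.15
tcp_pos: [0.4829, 0.0589, 0.1045]
eef_rot: [180.0, 0.0, 5.6]
contact_force: [-0.3, -0.2, 0.4]
gripper_width: 0.0006
```

apply_moves --commands '[{"grip": 0, "dp": [0, 0, 0.3], "yaw": 0}, {"grip": 0, "dp": [0, 0, 0.6], "yaw": 0}, {"grip": 0, "dp": [0, 0, 0.6], "yaw": 0}]'

```text
time_s: 5.52
tcp_pos: [0.4829, 0.0589, 0.1043]
eef_rot: [180.0, -0.0, 5.6]
contact_force: [-3.0, 0.1, 5.1]
gripper_width: 0.0006
```

Contact: 5 N at z = 0.1043, which is the strip surface at its expected height. I'll hold briefly, lift 3 mm, and feel at the pad position.

apply_moves --commands '[{"grip": 0, "dp": [0, 0, 0], "yaw": 0}, {"grip": 0, "dp": [0, 0, 0], "yaw": 0}, {"grip": 0, "dp": [0, 0, -2], "yaw": 0}, {"grip": 0, "dp": [0, 0, -4], "yaw": 0}, {"grip": 0, "dp": [0, 13, -4], "yaw": 0}, {"grip": 0, "dp": [0, 28, -4], "yaw": 0}, {"grip": 0, "dp": [0, 42, -4], "yaw": 0}, {"grip": 0, "dp": [0, 51, -4], "yaw": 0}, {"grip": 0, "dp": [0, 52.5, -4], "yaw": 0}, {"grip": 0, "dp": [0, 52.5, -4], "yaw": 0}, {"grip": 0, "dp": [0, 52.5, -2.5], "yaw": 0}, {"grip": 0, "dp": [0, 52.5, -1.5], "yaw": 0}]'

```text
time_s: 7.02
tcp_pos: [0.488, 0.007, 0.1053]
eef_rot: [180.0, 0.0, 5.6]
contact_force: [0.4, 0.2, 0.1]
gripper_width: 0.0001
```

```bash
python3 - <<'E'
from plant import get_state
s=get_state();print(s["tcp_pos"],s["eef_rot"],s["contact_force"],s["time_s"])
E
```

```text
[0.48795637 0.00695233 0.10534066] [1.79998699e+02 5.25945827e-03 5.60146751e+00] [0.41639023 0.23428802 0.10163884] 7.025
```

apply_moves --commands '[{"grip": 0, "dp": [0, 0, 0.6], "yaw": 0}, {"grip": 0, "dp": [0, 0, 1.2], "yaw": 0}, {"grip": 0, "dp": [0, 0, 1.8], "yaw": 0}, {"grip": 0, "dp": [0, 0, 1.8], "yaw": 0}]'

```text
time_s: 7.52
tcp_pos: [0.488, 0.0067, 0.1036]
eef_rot: [-180.0, 0.0, 5.6]
contact_force: [0.4, 0.1, -0.8]
gripper_width: 0.0
```

The fingertips are 0.7 mm below the strip surface with no force, so they have dipped into the opening. I'll keep going down to the pad face.

apply_moves --commands '[{"grip": 0, "dp": [0, 0, 0.6], "yaw": 0}, {"grip": 0, "dp": [0, 0, 1.2], "yaw": 0}, {"grip": 0, "dp": [0, 0, 1.8], "yaw": 0}, {"grip": 0, "dp": [0, 0, 1.8], "yaw": 0}]'

```text
time_s: 8.02
tcp_pos: [0.488, 0.0066, 0.1021]
eef_rot: [180.0, -0.0, 5.6]
contact_force: [-0.7, 0.6, 4.0]
gripper_width: 0.0008
```

The pad is felt at z = 0.1021, 2.2 mm below the strip, giving 4 N. Now I press it in.

apply_moves --commands '[{"grip": 0, "dp": [0, 0, 0.8], "yaw": 0}, {"grip": 0, "dp": [0, 0, 1.6], "yaw": 0}, {"grip": 0, "dp": [0, 0, 2.4], "yaw": 0}, {"grip": 0, "dp": [0, 0, 3.2], "yaw": 0}, {"grip": 0, "dp": [0, 0, 3.8], "yaw": 0}, {"grip": 0, "dp": [0, 0, 3.8], "yaw": 0}]'

```text
time_s: 8.78
tcp_pos: [0.4881, 0.0066, 0.0982]
eef_rot: [180.0, -0.0, 5.6]
contact_force: [-2.7, -0.7, 6.3]
gripper_width: 0.0004
```

```bash
python3 - <<'E'
from plant import get_state,capture
import cv2
s=get_state();print(s["tcp_pos"],s["contact_force"],s["time_s"])
c=capture("side");cv2.imwrite("pics/s3.png",cv2.resize(c["color"][100:300,220:440,::-1],None,fx=3,fy=2.9))
E
```

```text
[0.48805707 0.00663535 0.09821177] [-2.70544921 -0.66052764  6.29873281] 8.775
```

View pics/s3.png

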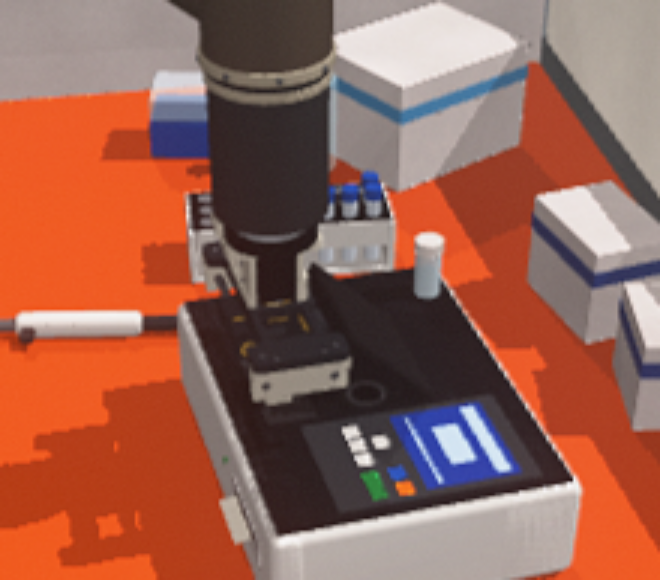

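The cover is already swinging up and the round sample port is visible at about (366,393). I'll wait until it is fully open, then lift straight out and back toward -x.

apply_moves --commands '[{"grip": 0, "dp": [0, 0, 0], "yaw": 0}, {"grip": 0, "dp": [0, 0, 0], "yaw": 0}, {"grip": 0, "dp": [0, 0, 0], "yaw": 0}, {"grip": 0, "dp": [0, 0, 0], "yaw": 0}, {"grip": 0, "dp": [0, 0, -3], "yaw": 0}, {"grip": 0, "dp": [0, 0, -8], "yaw": 0}, {"grip": 0, "dp": [-5, 0, -20], "yaw": 0}, {"grip": 0, "dp": [-20, 0, -45], "yaw": 0}, {"grip": 0, "dp": [-40, 0, -75], "yaw": 0}, {"grip": 0, "dp": [-55, 0, -100], "yaw": 0}, {"grip": 0, "dp": [-60, 0, -110], "yaw": 0}, {"grip": 0, "dp": [-60, 0, -110], "yaw": 0}]'

```text
time_s: 10.32
tcp_pos: [0.4285, 0.001, 0.2087]
eef_rot: [-180.0, -0.1, 5.6]
contact_force: [0.8, 0.5, -0.5]
gripper_width: 0.0003
```

```bash
python3 - <<'E'
from plant import get_state,capture
import cv2
s=get_state();print(s["tcp_pos"],s["contact_force"],s["qd"].round(2),s["time_s"])
for n in("side","scene"):
  c=capture(n);cv2.imwrite(f"pics/{n}4.png",c["color"][:,:,::-1])
  if n=="side":cv2.imwrite("pics/s4.png",cv2.resize(c["color"][100:300,220:440,::-1],None,fx=3,fy=2.9))
  else: cv2.imwrite("pics/c4.png",cv2.resize(c["color"][120:340,200:480,::-1],None,fx=2.6,fy=2.6))
  a=cv2.imread(f"pics/{n}0.png").astype(int)
  for k,b in {"side":{"rack":(283,158,352,196),"jar":(360,340,400,390),"cuv":(355,178,370,204),"pip":(205,202,280,220)},"scene":{"rack":(422,180,512,248),"jar":(140,308,182,362),"cuv":(408,210,426,245),"pip":(348,176,388,208)}}[n].items():
    d=abs(a-c["color"][:,:,::-1].astype(int)).max(2)[b[1]:b[3],b[0]:b[2]];print(n,k,"frac changed>40",(d>40).mean().round(3))
E
```

```text
[0.42845775 0.00103859 0.20870099] [ 0.77115837  0.50950328 -0.54723062] [-0.26  1.96 -0.87 -0.27  0.96  0.18] 10.325
side rack frac changed>40 0.211
side jar frac changed>40 0.0
side cuv frac changed>40 0.615
side pip frac changed>40 0.003
scene rack frac changed>40 0.0
scene jar frac changed>40 0.0
scene cuv frac changed>40 0.0
scene pip frac changed>40 0.177
```

View pics/s4.png

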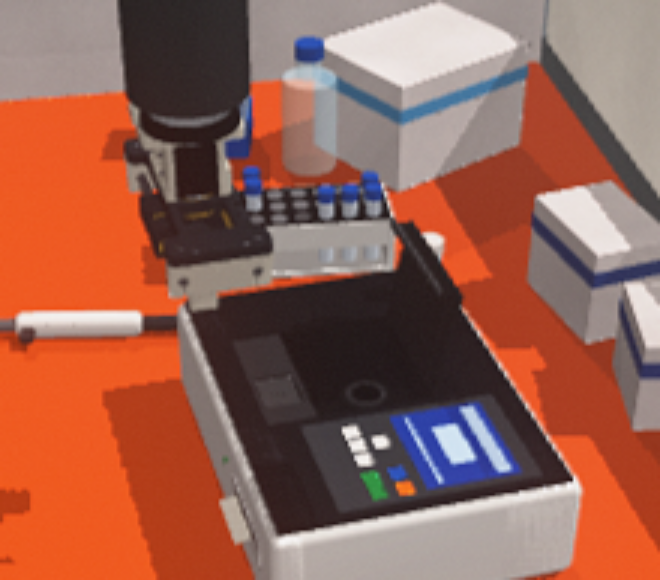

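View pics/c4.png

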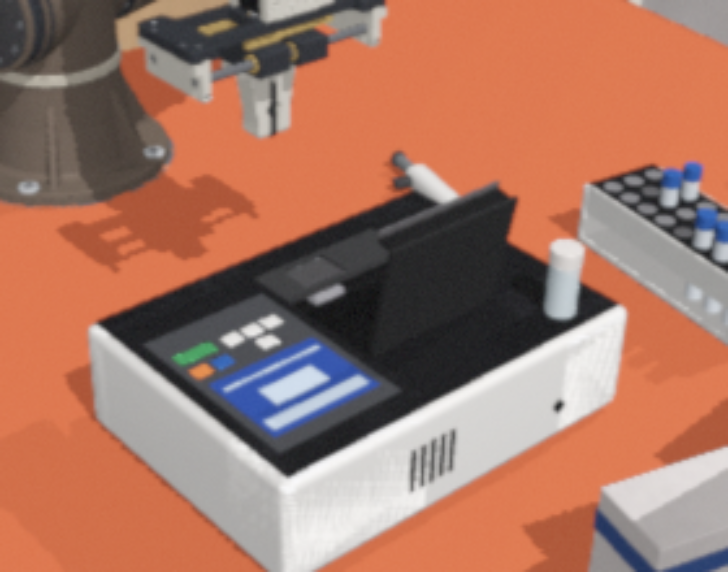

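The cover stands open, leaning back; the pad is back out, the gripper is clear, and the objects haven't moved. The changed patches in the rack, cuvette and pipette areas are only the gripper or cover blocking the view, because in the other camera those areas are unchanged. I'll let the arm settle, then hand in.

apply_moves --commands '[{"grip": 0, "dp": [0, 0, 0], "yaw": 0}, {"grip": 0, "dp": [0, 0, 0], "yaw": 0}, {"grip": 0, "dp": [0, 0, 0], "yaw": 0}, {"grip": 0, "dp": [0, 0, 0], "yaw": 0}]'

```text
time_s: 10.92
tcp_pos: [0.4283, 0.0008, 0.2079]
eef_rot: [180.0, 0.0, 5.6]
contact_force: [1.0, 0.6, 0.2]
gripper_width: 0.0004
```

```bash
python3 - <<'E'
from plant import get_state,capture,close_job
import cv2
from h import *
s=get_state();print(s["contact_force"],s["time_s"])
c=capture("scene");C=cam(c)
b=cv2.imread("pics/scene4.png").astype(int)
print("change vs prev in cover area",(abs(b-c["color"][:,:,::-1])[180:270,300:410].max(2)>40).mean())
print(close_job())
E
```

```text
[0.98349619 0.60794548 0.15188106] 10.925
change vs prev in cover area 0.0
the job is handed in; nothing more can be done
None
```

The catch is released and the cover is standing open. I handed the job in at about 11 s of the 48 s allowed.

**What I did:**
- The cameras put the strip's centre at (0.490, 0.025) m. The pad showed as a slightly lighter square about 19 mm to its -y side.
- With the fingers shut, I touched the plain strip away from the pad: about 5 N at z = 0.1043.
- I then lifted 4 mm and moved over to the pad instead of sliding along the strip. The fingertips dipped into the opening with no force and met the pad 2.2 mm below the strip, at about 4 N.
- I pressed about 4 mm further, with a last reading of about 6 N. The cover sprang up, and I lifted out and back from it.

**Last checks:**
- **Cover:** it leans back open and did not change between the last two scene pictures. I judged it fully open by eye and did not measure the angle.
- **Pad:** it looks back out in the pictures; its travel was not measured.
- **Loose items:** the jar is unchanged in both views. The rack and cuvette are unchanged in the scene view, and the pipette in the side view. In the other view of each, pixels changed because the gripper or open cover blocks the line of sight.
- **Contact:** the arm is clear of everything. The remaining force reading, about 1 N, is close to the sensor's noise.

No check failed.

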